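# Move the dried sherds to the storage rack in sequence

### The job

The four pottery sherds on the aluminium drying rack are dry and must keep their sequence. Move each one to the wooden storage rack, one in the middle of each compartment, lying flat with the same face up, in the same order counted from the red end: the sherd nearest the drying rack's red end goes into the compartment next to the storage rack's red end, the second into the second, and so on.

Things in the scene. Friction and masses are not known exactly. Their poses are not given: they have to be found in the camera images.
- drying_rack: Drying rack, fixed: aluminium deck 90 mm (its x) by 352 mm (its y), deck top 30 mm above the desk. Origin: centre of its underside, on the desk; z up. Four places, centres y = +129, +43, -43, -129 mm, each under a coloured pad. End block at +y red, at -y grey (12 mm thick, 11 mm above the deck); long sides open. It may stand nearer or farther than the storage rack.
- storage_rack: Storage rack, fixed: brown wooden deck 90 mm (its x) by 352 mm (its y), top 30 mm above the desk. Origin: centre of its underside, on the desk; z up. Dark ribs 4 mm wide, 3 mm high at y = +86, 0, -86 mm part four compartments, centres x = 0, y = +129, +43, -43, -129 mm. End block at +y red, at -y grey (11 mm above the deck); long sides open. Red end about opposite to the drying rack's.
- sherd_thick: Loose pottery sherd: thick chunky pale speckled fragment tapering to a point, 65 x 30 mm and 18 mm thick. It starts flat on the blue pad. Origin: centre of its underside; its x axis runs along its longer side, y across it (the narrower way to pinch, over the broken edges), z up out of its upper face. The outline is irregular.
- pad_blue: Blue pad, fixed on the drying rack, 80 x 80 mm and 3 mm thick, its top 33 mm above the desk. Origin: centre of its underside. It does not move during the job, so it still shows the place where the thick sherd lay. Pads lie on the rack's four places in any order.
- sherd_brown: Loose pottery sherd: medium brown fragment, 62 x 49 mm and 15 mm thick. It starts flat on the green pad. Origin: centre of its underside; its x axis runs along its longer side, y across it (the narrower way to pinch, over the broken edges), z up out of its upper face. The outline is irregular.
- pad_green: Green pad, fixed on the drying rack, 80 x 80 mm and 3 mm thick, its top 33 mm above the desk. Origin: centre of its underside. It does not move during the job, so it still shows the place where the brown sherd lay. Pads lie on the rack's four places in any order.
- sherd_stubby: Loose pottery sherd: small stubby pale fragment, 56 x 37 mm and 12 mm thick. It starts flat on the yellow pad. Origin: centre of its underside; its x axis runs along its longer side, y across it (the narrower way to pinch, over the broken edges), z up out of its upper face. The outline is irregular.
- pad_yellow: Yellow pad, fixed on the drying rack, 80 x 80 mm and 3 mm thick, its top 33 mm above the desk. Origin: centre of its underside. It does not move during the job, so it still shows the place where the stubby sherd lay. Pads lie on the rack's four places in any order.
- sherd_narrow: Loose pottery sherd: thin narrow pale strip-like fragment, 63 x 33 mm and 11 mm thick. It starts flat on the white pad. Origin: centre of its underside; its x axis runs along its longer side, y across it (the narrower way to pinch, over the broken edges), z up out of its upper face. The outline is irregular.
- pad_white: White pad, fixed on the drying rack, 80 x 80 mm and 3 mm thick, its top 33 mm above the desk. Origin: centre of its underside. It does not move during the job, so it still shows the place where the narrow sherd lay. Pads lie on the rack's four places in any order.
There are look-alikes about, which are no part of the job. Leave any orange, pink or turquoise look-alike of the sherd_stubby alone.

How it is judged:
By the outcome, as a careful person would: the job done as asked, in the order asked, and still so for the second after the job is handed in, with the robot touching nothing.
It also fails if it takes over 90 s, if anything falls off the work surface, if the arm or the gripper's body presses on something with over 40 N, if the wrist force passes 120 N, or if a joint passes its speed limit or range.

### The arm

A 6-joint arm with a two-finger parallel gripper is mounted at the origin on a cart in front of the work surface, level with it; the furniture and walls round the work are solid. World frame = base frame: x ahead of the robot, y to its left, z up, the work surface at z = 0. Lengths are in mm, angles in rad, forces in N, time in s.
With the tool pointing down it reaches from about 350 to 850 mm from the base axis. Payload 8.1 kg.
Tool frame: the origin (TCP) lies on the centre line of the jaws, within the pads' length; the fingertips stand 8 mm ahead of it and the grasp point (between the pads) lies 11 mm behind it; z points along the fingers, y is the line along which they close (so a half turn about z gives the same grasp; the last joint's range is limited). The gripper opens to 85 mm and grips with 20 to 120 N. Pads are 22 mm wide; open, the fingers measure 114 mm over their backs; the gripper's body (76 mm by 85 mm) begins 54 mm behind the grasp point. The pads swing forward as they close: fully open they stand 13 mm farther back than shut.
Start: joints at [-0.085, 0.13, 1.488, -0, 1.523, -0.085], TCP at [600.004, 0.022, 239.292] pointing down, gripper open.
Joint ranges: [-2.96, 2.96], [-0.89, 2.26], [0.02, 2.5], [-1.34, 4.48], [0, 2.73], [-2.66, 2.66]. Speed limits (rad/s): [2.39, 2.39, 2.79, 3.14, 3.14, 3.14].

### API

Orientations are given as a unit quaternion [x, y, z, w].
In Python, from cell import * gives the robot as it stands. The module is installed in compiled form; this text tells all that it offers.
- The arm moves only by the tool carry_out, never from a script. Its argument "moves" is a list of rows, each an object of numbers: "jaw": the finger opening in mm, from 0 to 85.4; "dx", "dy", "dz": the shift along the tool's x, y, z in units of 30 mm (1.0 is 30 mm); "turn": the turn about the tool's z in units of 5 degrees (1.0 is 5 degrees). In form: [{"jaw": .., "dx": .., "dy": .., "dz": .., "turn": ..}, ...]. A call has 1 to 10 rows; each row shifts and turns the commanded pose from where the row before left it, along the tool's axes as they then stand; what a row does not reach is not made up. A row lasts 1/12 s, in which the tool goes at most 41.7 mm and 7.16 degrees, less where a joint would pass 70% of its speed; a pose out of reach is approached as far as the arm can. A call is refused whole if a number of a shift passes 1 or a number of a turn 1, either way. A call with a gripper value outside its range is refused whole. The fingers move at their own pace and stop on an object; "squeeze" is the grip in N (left out, the last holds). Time passes only in rows, so rows that do not move let the fingers close. It gives the time, the measured TCP pose, the force, the opening and the grip force at its end, in the units of the state.
- get_state(): the state, without advancing time (a new reading comes with each control period).
- get_image(name): name is "scene" or "side" or "wrist"; returns (picture, depth): 384x512x3 uint8, red, green, blue; 384x512 float32, mm along the optical axis (not along the pixel's ray), 0 where there is no reading.
- camera_model(name): a dict with "fx", "fy", "cx", "cy" (pixels), "dist" ([k1, k2, p1, p2, k3] as OpenCV has them; the pictures are not rectified), "rvec" (rotation vector, rad) and "tvec" (3), from world to camera coordinates, as OpenCV has them. Camera axes: x right, y down, z forward; pixel columns grow to the right and rows downward; lengths in mm; the calibration is good to about 2 mm. A picture is of the moment at which its call begins: read the wrist's pose just before it. camera_model takes no time and is no camera call; for the wrist camera it gives the pose at the moment of the call.
- finish_job(): hands the job in; it is judged then, once.
The state is a dict: "time_s": time; "joint_positions": joint angles; "qvel": joint speeds; "tau": joint torques, N m; "tcp_pos": TCP position; "tool_rot": TCP orientation; "contact_force": force on the tool from outside, world axes, zero at the start; "torque": the same for the moment, N m; "width": finger opening in mm; "gripper_force": force on a finger pad.
Only numpy, scipy, OpenCV 4.12 (cv2) and the standard library are available. Lean on these libraries where they do the work, as an engineer would, in place of code of your own. Each camera call takes 0.05 s, during which the arm holds its last target. There are 200 camera calls.

## Working session

There is one attempt and no reset: what is moved stays moved. The work goes in short steps, Python scripts to look and compute and a tool call to move; the robot and the scene stay as the last step left them, time stands still between calls to the robot, and variables do not carry over. Pictures are saved under pics/ and viewed, at most 14 in all, crops included, and the job is handed in when it is done.

Besides the shell and the picture viewer there is one more tool, called after ">>>" as a command line: name --argument value ..., lists and objects as JSON in quotes. carry_out: Moves the arm, as the interface text tells. Its arguments: {"type":"object","properties":{"moves":{"type":"array","items":{"type":"object","properties":{"jaw":{"type":"number"},"dx":{"type":"number"},"dy":{"type":"number"},"dz":{"type":"number"},"turn":{"type":"number"}}}},"squeeze":{"type":"number"}},"required":["moves"]}

```bash
mkdir -p pics; cat > h.py <<'E'
from cell import *
import numpy as np, cv2
def save(n,im): cv2.imwrite('pics/'+n,cv2.cvtColor(im,cv2.COLOR_RGB2BGR))
def cam(n):
    m=camera_model(n); K=np.array([[m['fx'],0,m['cx']],[0,m['fy'],m['cy']],[0,0,1.]])
    R=cv2.Rodrigues(np.array(m['rvec'],float))[0]; return K,np.array(m['dist'],float),R,np.array(m['tvec'],float).ravel()
def rays(c,px):
    K,d,R,t=c; u=cv2.undistortPoints(np.array(px,float).reshape(-1,1,2),K,d).reshape(-1,2)
    return -R.T@t, np.c_[u,np.ones(len(u))]@R
def onplane(c,px,z):
    o,r=rays(c,px); return o+r*((z-o[2])/r[:,2])[:,None]
def bydepth(c,px,dep):
    o,r=rays(c,px); return o+r*np.array(dep)[:,None]
E
cat > a.py <<'E'
from h import *
for n in ('scene','side','wrist'):
    c=cam(n); p,d=get_image(n); save(n+'0.png',p); np.savez(n+'0.npz',p=p,d=d,K=c[0],dist=c[1],R=c[2],t=c[3])
    print(n,-c[2].T@c[3],c[2][2])
s=get_state(); print(s)
E
python3 a.py; python3 -c "
import cv2,numpy as np
a=[cv2.imread(f'pics/{n}0.png') for n in ('scene','side')]
"
```

```text
scene [  18.69371333 -673.79108242  654.11017646] [ 0.45441776  0.6794838  -0.57602627]
side [ 87.2281009  711.43213418 496.67310213] [ 0.46535433 -0.73350729 -0.49539116]
wrist [599.44306458  78.3805384  373.65997885] [-0.00212092 -0.30660406 -0.95183478]
{'time_s': 0.15, 'joint_positions': array([-8.54126659e-02,  1.31015360e-01,  1.48903815e+00,  1.39672732e-05,
        1.52303360e+00, -8.54111083e-02]), 'qvel': array([-0.0003943 , -0.00073413, -0.00179469,  0.00068715,  0.0014755 ,
       -0.00040265]), 'tau': array([ 1.01583330e-03, -5.70061326e+01, -5.01160097e+01, -1.39109225e-04,
        9.69119486e-03, -7.10949371e-05]), 'tcp_pos': array([5.99572605e+02, 5.63328228e-02, 2.38463930e+02]), 'tool_rot': array([ 7.07107374e-01,  7.07105794e-01, -4.76037131e-04, -5.76014853e-04]), 'contact_force': array([-0.37040755, -0.11333958, -0.90275744]), 'torque': array([ 0.01568134, -0.04862139,  0.02789442]), 'gripper_force': 0.0, 'width': 85.44419373196251}
```

View pics/scene0.png

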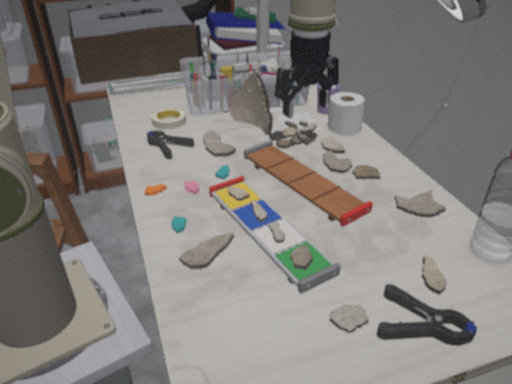

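View pics/side0.png

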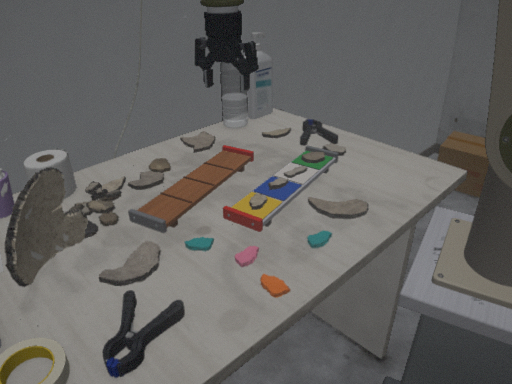

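View pics/wrist0.png

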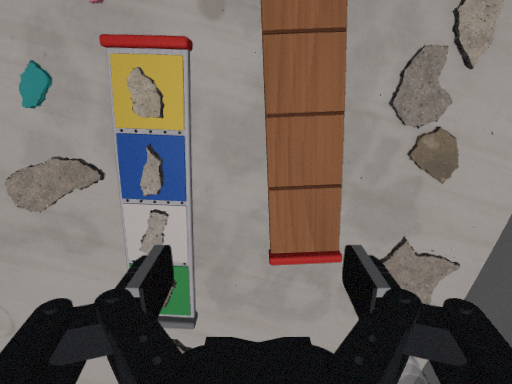

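The drying rack is the nearer one. Its order from the red end (+y) is yellow, blue, white, green; pads in the wrist view are at about (148,92), (152,167), (155,235), (178,290). The storage rack's red end is at -y, (305,258) in the wrist view. Orange, pink and turquoise look-alikes lie off the racks. The green pad is hidden by a finger in the wrist view, so I'll use scene and side there.

```bash
cat > m.py <<'E'
from h import *
V={}
for n in ('scene','side','wrist'):
    z=np.load(n+'0.npz'); c=(z['K'],z['dist'],z['R'],z['t']); p,d=z['p'],z['d']
    uu,vv=np.meshgrid(np.arange(512),np.arange(384)); px=np.c_[uu.ravel(),vv.ravel()]
    P=bydepth(c,px,d.ravel()).reshape(384,512,3); P[d==0]=np.nan
    V[n]=(c,p,P,cv2.cvtColor(p,cv2.COLOR_RGB2HSV))
H={'yellow':((22,120,90),(32,255,255)),'blue':((105,130,60),(125,255,255)),'green':((50,130,50),(75,255,255)),'wood':((5,100,60),(16,215,200))}
def big(m,k=5):
    m=cv2.morphologyEx(m,cv2.MORPH_CLOSE,np.ones((k,k)))
    cs,_=cv2.findContours(m,cv2.RETR_EXTERNAL,cv2.CHAIN_APPROX_NONE); return max(cs,key=cv2.contourArea)
def region(n,k):
    P=V[n][2]; m=cv2.inRange(V[n][3],*H[k])
    ok=(P[...,2]>15)&(P[...,2]<60)&(P[...,0]>250)&(P[...,0]<900)
    return big(m*ok.astype(np.uint8),9 if k=='wood' else 5)
if __name__=='__main__':
    for n in V:
        c,p,P,hsv=V[n]
        for k in H:
            q=region(n,k); h=cv2.convexHull(q).reshape(-1,2)
            z=30 if k=='wood' else 33
            W=onplane(c,h,z)[:,:2].astype(np.float32); r=cv2.minAreaRect(W)
            m=np.zeros((384,512),np.uint8); cv2.drawContours(m,[q],-1,1,-1); m&=(cv2.inRange(hsv,*H[k])>0)
            print(n,k,np.round(r[0],1),np.round(r[1],1),round(r[2],1),'z',np.round(np.nanmedian(P[...,2][m>0]),1),'sd',np.round(np.nanstd(P[...,2][m>0]),1))
E
python3 m.py
```

```text
scene yellow [475.8  83. ] [77.9 76.2] 86.8 z 32.4 sd 1.4
scene blue [472.   -3.1] [74.2 73.2] 87.8 z 32.4 sd 1.1
scene green [ 488.2 -194.3] [68.1 31.8] 48.6 z 32.6 sd 1.2
scene wood [644.3  57.7] [ 95.4 349.6] 2.5 z 29.4 sd 1.6
side yellow [474.8  84.5] [74.7 78.7] 87.0 z 32.2 sd 1.0
side blue [4.714e+02 2.000e-01] [77.5 76.8] 87.1 z 32.4 sd 0.8
side green [ 463.4 -169.5] [71.4 73.5] 88.3 z 32.4 sd 0.9
side wood [645.   61.9] [ 96.7 352.6] 2.4 z 29.1 sd 1.3
wrist yellow [476.9  83.1] [79.5 79.6] 87.8 z 33.8 sd 0.9
wrist blue [472.9  -2.8] [79.4 79.4] 87.4 z 33.8 sd 0.8
wrist green [ 484.  -175.8] [79.8 41.4] 85.3 z 34.1 sd 0.8
wrist wood [653.1  29. ] [ 89.3 294.4] 2.6 z 30.7 sd 1.0
```

```bash
cat > m2.py <<'E'
from m import *
# storage: axis from side edges and ribs in wrist view, on z=30
c,p,P,hsv=V['wrist']
q=region('wrist','wood').reshape(-1,2); W=onplane(c,q,30)[:,:2]
r=cv2.minAreaRect(W.astype(np.float32)); 
mid=W.mean(0); L=[]
for s in (1,-1):
    e=W[(s*(W[:,0]-r[0][0])>30)&(W[:,1]<150)&(W[:,1]>-80)]
    vx,vy,x,y=cv2.fitLine(e.astype(np.float32),cv2.DIST_HUBER,0,.01,.01).ravel(); t=vx/vy; L.append((t,x-t*y)); print('edge t, x at y=0',t,x-t*y,len(e))
t=np.mean([l[0] for l in L]); x0=np.mean([l[1] for l in L])
K,dd,R,tv=c
ys=np.arange(-120,215,1.); prof=[]
for y in ys:
    X=np.array([[x0+t*y+o,y-t*o,30] for o in range(-35,36,2)])
    u=cv2.projectPoints(X,cv2.Rodrigues(R)[0],tv,K,dd)[0].reshape(-1,2).round().astype(int)
    g=(u[:,1]>=0)&(u[:,1]<384); prof.append(np.median(p[u[g,1],u[g,0]].sum(1)) if g.any() else 0)
prof=np.array(prof)
for i in range(3,len(ys)-3):
    if prof[i]>0 and prof[i]==prof[i-3:i+4].min() and prof[i]<np.median(prof[prof>0])-60: print('dark',ys[i],prof[i])
# red ends and depth cloud
for n in V:
    c,p,P,hsv=V[n]
    m=((hsv[...,0]<6)|(hsv[...,0]>174))&(hsv[...,1]>150)&(P[...,2]>15)&(P[...,2]<60)&(P[...,0]>380)
    m2=m&(P[...,2]>38)
    for nm,s in (('dry',P[...,0]<560),('sto',P[...,0]>560)):
        if (m2&s).sum()>20: print(n,'red',nm,np.nanmedian(P[m2&s],0).round(1))
# sherds
d=np.array([.0466,.9989]); ex=np.array([.9989,-.0466]); C=np.array([471,-46.])
cl={k:[] for k in range(4)}
for n in V:
    c,p,P,hsv=V[n]; Q=P.reshape(-1,3); Q=Q[~np.isnan(Q[:,0])]
    lx=(Q[:,:2]-C)@ex; ly=(Q[:,:2]-C)@d
    for k,yy in enumerate((129,43,-43,-129)):
        a=Q[(abs(lx)<44)&(abs(ly-yy)<40)&(Q[:,2]>37.5)&(Q[:,2]<60)]
        if len(a)<50: continue
        top=np.percentile(a[:,2],90); w=a[a[:,2]>top-5][:,:2]
        rr=cv2.minAreaRect(w.astype(np.float32)); cc,s,b=rr
        ev,E=np.linalg.eigh(np.cov(w.T)); 
        print(n,k,len(a),'top',round(top,1),'mean',w.mean(0).round(1),'rect',np.round(cc,1),np.round(s,1),round(b,1),'long axis deg',round(np.degrees(np.arctan2(E[1,1],E[0,1]))%180,1))
        cl[k].append(a)
import pickle; pickle.dump(cl,open('cl.pkl','wb'))
im=np.full((600,800,3),255,np.uint8); S=4
for k in range(4):
    o=C+d*(129-86*k)
    for j,a in enumerate(cl[k]):
        for x,y,z in a:
            u,v=int(100+200*k+0+ (y-o[1])*-2.2),int(300-(x-o[0])*2.2)+ (j-1)*190
            if 0<=v<600 and 0<=u<800: im[v,u]=[(200,0,0),(0,150,0),(0,0,200)][j]
save('cl.png',im)
E
python3 m2.py
```

```text
edge t, x at y=0 -0.04490119 698.21967 200
edge t, x at y=0 -0.046016548 610.37964 201
dark -26.0 147.0
dark 60.0 151.0
dark 144.0 134.5
scene red dry [476.1 131.7  39.7]
scene red sto [ 653.9 -123.6   40. ]
side red dry [473.9 138.5  39.8]
side red sto [ 655.4 -116.8   39.3]
wrist red dry [480.6 134.3  41.4]
wrist red sto [ 658.2 -119.9   41.6]
scene 0 184 top 43.9 mean [475.3  79. ] rect [475.5  81.1] [33.2 52.5] 4.4 long axis deg 108.1
scene 1 166 top 46.1 mean [474.9  -6.4] rect [477.3  -5.5] [61.9 24.1] 71.6 long axis deg 78.2
scene 2 174 top 41.5 mean [467.1 -85.9] rect [468.8 -85. ] [58.8 25.3] 65.7 long axis deg 67.3
scene 3 378 top 45.9 mean [ 459.9 -175.4] rect [ 458.7 -174.9] [58.8 39.7] 66.9 long axis deg 51.1
side 0 190 top 43.8 mean [474.2  82.3] rect [475.3  84.1] [32.9 53.6] 1.7 long axis deg 108.7
side 1 130 top 45.5 mean [474.3  -3.8] rect [477.3  -2.7] [59.1 24.4] 76.3 long axis deg 81.9
side 2 116 top 40.8 mean [467.2 -82.9] rect [467.5 -82.2] [61.3 26.8] 69.4 long axis deg 64.7
side 3 187 top 45.4 mean [ 459.8 -172. ] rect [ 461.4 -171.8] [57.7 43.6] 26.5 long axis deg 47.9
wrist 0 1227 top 45.1 mean [476.4  80.2] rect [476.7  82.4] [33.  52.7] 1.9 long axis deg 107.4
wrist 1 811 top 47.6 mean [476.2  -6. ] rect [478.1  -5.7] [61.7 24.9] 71.0 long axis deg 76.9
wrist 2 721 top 42.3 mean [469.6 -81.2] rect [468.6 -82.3] [59.3 28.2] 73.0 long axis deg 64.5
wrist 3 83 top 48.0 mean [ 479.6 -174.3] rect [ 480.2 -175.1] [36.5  5.4] 62.3 long axis deg 64.8
```

View pics/cl.png

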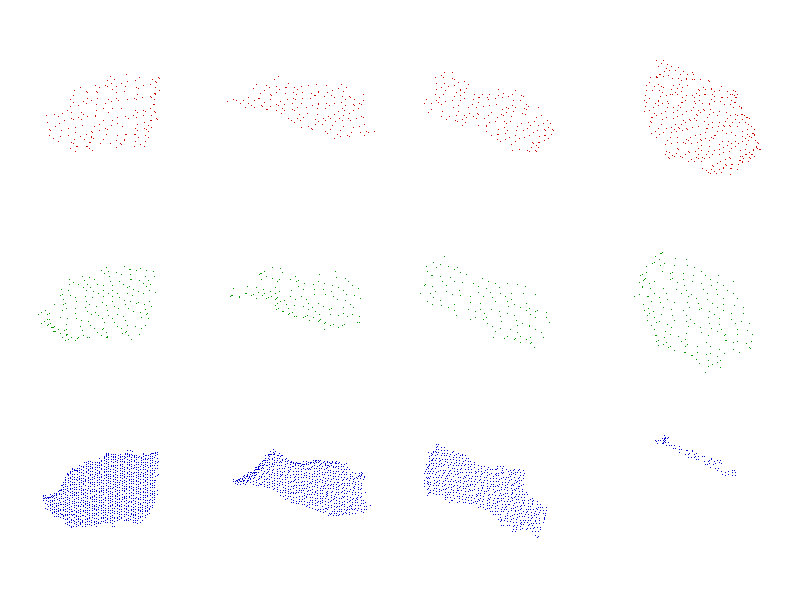

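```bash
cat > to.py <<'E'
import sys; from h import *
from scipy.spatial.transform import Rotation as Ro
s=get_state(); R=Ro.from_quat(s['tool_rot']).as_matrix()
yaw=np.degrees(np.arctan2(R[1,1],R[0,1])); yaw=(yaw+90)%180-90
print('t',round(s['time_s'],2),'tcp',s['tcp_pos'].round(1),'yaw',round(yaw,1),'w',round(s['width'],1),'F',np.round(s['contact_force'],1),'tilt',R[2].round(3))
g=np.array(sys.argv[1:5],float)
dpsi=g[3]-yaw; Rn=Ro.from_euler('z',dpsi,degrees=True).as_matrix()@R
print('turn',round(-dpsi/5,2),'then dx dy dz',((g[:3]-s['tcp_pos'])@Rn/30).round(3))
E
python3 to.py 476 78 100 9
```

```text
t 0.15 tcp [5.996e+02 1.000e-01 2.385e+02] yaw -0.0 w 85.4 F [-0.4 -0.1 -0.9] tilt [ 0.    -0.001 -1.   ]
turn -1.8 then dx dy dz [ 3.21  -3.655  4.621]
```

>>> carry_out --moves '[{"turn":-0.9,"jaw":55},{"turn":-0.9},{"dx":0.64,"dy":-0.73,"dz":0.9},{"dx":0.64,"dy":-0.73,"dz":0.9},{"dx":0.64,"dy":-0.73,"dz":0.9},{"dx":0.64,"dy":-0.73,"dz":0.9},{"dx":0.64,"dy":-0.73,"dz":0.9},{},{}]' --squeeze 40

```text
schema error: expected keys jaw, dx, dy, dz, turn
```

```bash
python3 to.py 476 78 43 9; python3 -c "
from h import *
p,d=get_image('wrist'); save('w1.png',p)"
```

```text
t 0.15 tcp [5.996e+02 1.000e-01 2.385e+02] yaw -0.0 w 85.4 F [-0.4 -0.1 -0.9] tilt [ 0.    -0.001 -1.   ]
turn -1.8 then dx dy dz [ 3.21  -3.652  6.521]
```

View pics/w1.png

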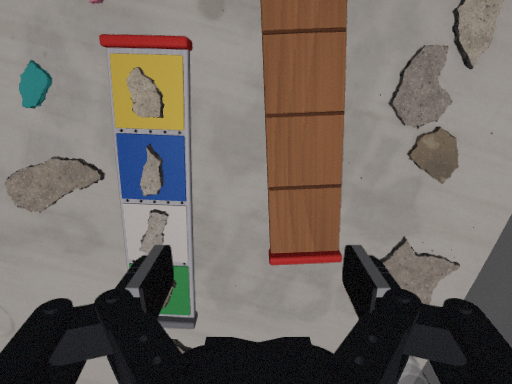

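All keys are needed in each row; the arm hasn't moved, and the picture is the same as before.

>>> carry_out --moves '[{"jaw":55,"dx":0,"dy":0,"dz":0,"turn":-0.9},{"jaw":55,"dx":0,"dy":0,"dz":0,"turn":-0.9},{"jaw":55,"dx":0.64,"dy":-0.73,"dz":0.9,"turn":0},{"jaw":55,"dx":0.64,"dy":-0.73,"dz":0.9,"turn":0},{"jaw":55,"dx":0.64,"dy":-0.73,"dz":0.9,"turn":0},{"jaw":55,"dx":0.64,"dy":-0.73,"dz":0.9,"turn":0},{"jaw":55,"dx":0.64,"dy":-0.73,"dz":0.9,"turn":0},{"jaw":55,"dx":0,"dy":0,"dz":0,"turn":0},{"jaw":55,"dx":0,"dy":0,"dz":0,"turn":0}]' --squeeze 40

```text
time_s: 0.95
tcp_pos: [472.8, 78.3, 101.0]
tool_rot: [0.649, 0.761, -0.002, -0.002]
contact_force: [0.9, -0.8, 0.7]
width: 55.2
gripper_force: 0.0
```

```bash
python3 to.py 476 78 43 9; python3 -c "
from h import *
p,d=get_image('wrist'); save('w2.png',p)"
```

```text
t 0.95 tcp [472.8  78.3 101. ] yaw 9.1 w 55.2 F [ 0.9 -0.8  0.7] tilt [ 0.001 -0.007 -1.   ]
turn 0.02 then dx dy dz [-0.028  0.116  1.932]
```

View pics/w2.png

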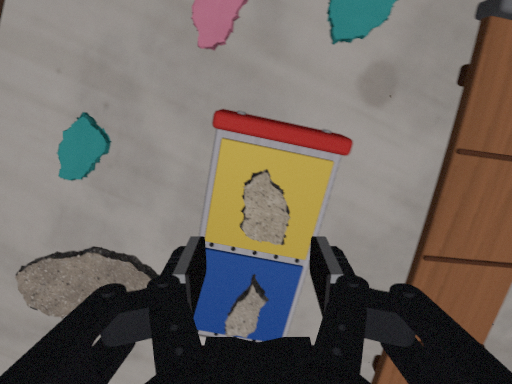

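The view shows the sherd at (265,208) on the yellow pad, its long edges parallel to the pads' faces. Descend and grip.

>>> carry_out --moves '[{"jaw":55,"dx":-0.03,"dy":0.11,"dz":0.6,"turn":0},{"jaw":55,"dx":0,"dy":0,"dz":0.6,"turn":0},{"jaw":55,"dx":0,"dy":0,"dz":0.4,"turn":0},{"jaw":55,"dx":0,"dy":0,"dz":0.3,"turn":0},{"jaw":55,"dx":0,"dy":0,"dz":0,"turn":0},{"jaw":55,"dx":0,"dy":0,"dz":0,"turn":0}]' --squeeze 40

```text
time_s: 1.5
tcp_pos: [480.6, 77.1, 47.6]
tool_rot: [0.65, 0.76, -0.0, -0.0]
contact_force: [-0.2, 0.1, -0.0]
width: 54.9
gripper_force: 0.0
```

```bash
python3 to.py 476 78 43 9
```

```text
t 1.5 tcp [480.6  77.1  47.6] yaw 9.0 w 54.9 F [-0.2  0.1 -0. ] tilt [ 0. -0. -1.]
turn -0.0 then dx dy dz [ 0.052 -0.148  0.152]
```

>>> carry_out --moves '[{"jaw":55,"dx":0.04,"dy":-0.14,"dz":0.14,"turn":0},{"jaw":55,"dx":0,"dy":0,"dz":0,"turn":0},{"jaw":55,"dx":0,"dy":0,"dz":0,"turn":0},{"jaw":20,"dx":0,"dy":0,"dz":0,"turn":0},{"jaw":20,"dx":0,"dy":0,"dz":0,"turn":0},{"jaw":20,"dx":0,"dy":0,"dz":0,"turn":0},{"jaw":20,"dx":0,"dy":0,"dz":0,"turn":0},{"jaw":20,"dx":0,"dy":0,"dz":0,"turn":0},{"jaw":20,"dx":0,"dy":0,"dz":0,"turn":0}]' --squeeze 40

```text
time_s: 2.25
tcp_pos: [476.4, 77.9, 43.9]
tool_rot: [0.649, 0.76, 0.0, 0.0]
contact_force: [-2.8, -0.5, 5.2]
width: 33.6
gripper_force: 39.5
```

```bash
python3 to.py 476 78 43 9; python3 -c "
from h import *
p,d=get_image('scene'); save('s2.png',cv2.resize(p[120:300,160:360],None,fx=3,fy=3))"
```

```text
t 2.25 tcp [476.4  77.9  43.9] yaw 9.0 w 33.6 F [-2.8 -0.5  5.2] tilt [-0.     0.001 -1.   ]
turn 0.0 then dx dy dz [ 0.005 -0.013  0.031]
```

View pics/s2.png

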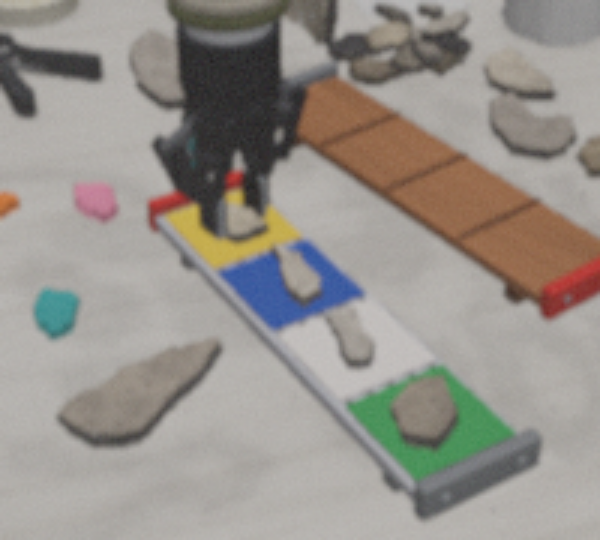

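Gripped at 33.6 mm (the sherd measures 33), at about (240,220) in the crop. Lift and carry.

```bash
python3 to.py 657.7 -74.3 84 9
```

```text
t 2.3 tcp [476.4  77.9  44. ] yaw 9.0 w 33.3 F [-3.3 -0.3  6.1] tilt [-0.     0.001 -1.   ]
turn 0.0 then dx dy dz [-5.957  5.176 -1.329]
```

>>> carry_out --moves '[{"jaw":20,"dx":0,"dy":0,"dz":-0.66,"turn":0},{"jaw":20,"dx":0,"dy":0,"dz":-0.67,"turn":0},{"jaw":20,"dx":-0.745,"dy":0.647,"dz":0,"turn":0},{"jaw":20,"dx":-0.745,"dy":0.647,"dz":0,"turn":0},{"jaw":20,"dx":-0.745,"dy":0.647,"dz":0,"turn":0},{"jaw":20,"dx":-0.745,"dy":0.647,"dz":0,"turn":0},{"jaw":20,"dx":-0.745,"dy":0.647,"dz":0,"turn":0},{"jaw":20,"dx":-0.745,"dy":0.647,"dz":0,"turn":0},{"jaw":20,"dx":-0.745,"dy":0.647,"dz":0,"turn":0},{"jaw":20,"dx":-0.745,"dy":0.647,"dz":0,"turn":0}]'

```text
time_s: 3.13
tcp_pos: [658.2, -75.5, 82.8]
tool_rot: [0.649, 0.76, -0.0, -0.0]
contact_force: [-0.7, -0.4, 0.3]
width: 33.6
gripper_force: 40.1
```

>>> carry_out --moves '[{"jaw":20,"dx":0,"dy":0,"dz":0.5,"turn":0},{"jaw":20,"dx":0,"dy":0,"dz":0.4,"turn":0},{"jaw":20,"dx":0,"dy":0,"dz":0,"turn":0},{"jaw":20,"dx":0,"dy":0,"dz":0,"turn":0},{"jaw":20,"dx":0,"dy":0,"dz":0,"turn":0},{"jaw":20,"dx":0,"dy":0,"dz":0,"turn":0}]'

```text
time_s: 3.63
tcp_pos: [657.2, -73.7, 56.8]
tool_rot: [0.649, 0.761, 0.0, 0.0]
contact_force: [0.2, 0.2, -0.4]
width: 33.1
gripper_force: 40.1
```

```bash
python3 to.py 657.7 -74.3 42 9
```

```text
t 3.63 tcp [657.2 -73.7  56.8] yaw 9.1 w 33.1 F [ 0.2  0.2 -0.4] tilt [-0.     0.001 -1.   ]
turn 0.01 then dx dy dz [-0.021  0.012  0.493]
```

>>> carry_out --moves '[{"jaw":20,"dx":-0.02,"dy":0.01,"dz":0.2,"turn":0},{"jaw":20,"dx":0,"dy":0,"dz":0.17,"turn":0},{"jaw":20,"dx":0,"dy":0,"dz":0.12,"turn":0},{"jaw":20,"dx":0,"dy":0,"dz":0,"turn":0},{"jaw":20,"dx":0,"dy":0,"dz":0,"turn":0},{"jaw":20,"dx":0,"dy":0,"dz":0,"turn":0}]'

```text
time_s: 4.13
tcp_pos: [657.6, -74.8, 41.1]
tool_rot: [0.649, 0.76, 0.0, -0.0]
contact_force: [-0.0, 0.1, 0.4]
width: 33.2
gripper_force: 40.2
```

>>> carry_out --moves '[{"jaw":45,"dx":0,"dy":0,"dz":0,"turn":0},{"jaw":55,"dx":0,"dy":0,"dz":0,"turn":0},{"jaw":55,"dx":0,"dy":0,"dz":0,"turn":0},{"jaw":55,"dx":0,"dy":0,"dz":0,"turn":0},{"jaw":55,"dx":0,"dy":0,"dz":-0.5,"turn":0},{"jaw":55,"dx":0,"dy":0,"dz":-0.9,"turn":0},{"jaw":55,"dx":0,"dy":0,"dz":-0.9,"turn":0},{"jaw":55,"dx":0,"dy":0,"dz":0,"turn":0},{"jaw":55,"dx":0,"dy":0,"dz":0,"turn":0},{"jaw":55,"dx":0,"dy":0,"dz":0,"turn":0}]'

```text
time_s: 4.97
tcp_pos: [657.9, -75.0, 111.2]
tool_rot: [0.649, 0.76, 0.0, 0.0]
contact_force: [-0.4, 0.3, -0.2]
width: 55.2
gripper_force: 0.0
```

```bash
python3 to.py 475 -13 110 -8
```

```text
t 4.97 tcp [657.9 -75.  111.2] yaw 9.0 w 55.2 F [-0.4  0.3 -0.2] tilt [-0.     0.001 -1.   ]
turn 3.4 then dx dy dz [ 1.2   -6.324  0.033]
```

>>> carry_out --moves '[{"jaw":50,"dx":0,"dy":0,"dz":0,"turn":0.85},{"jaw":50,"dx":0,"dy":0,"dz":0,"turn":0.85},{"jaw":50,"dx":0,"dy":0,"dz":0,"turn":0.85},{"jaw":50,"dx":0,"dy":0,"dz":0,"turn":0.85},{"jaw":50,"dx":0.2,"dy":-0.9,"dz":0,"turn":0},{"jaw":50,"dx":0.2,"dy":-0.9,"dz":0,"turn":0},{"jaw":50,"dx":0.2,"dy":-0.9,"dz":0,"turn":0},{"jaw":50,"dx":0.2,"dy":-0.9,"dz":0,"turn":0},{"jaw":50,"dx":0.2,"dy":-0.9,"dz":0,"turn":0},{"jaw":50,"dx":0.2,"dy":-0.9,"dz":0,"turn":0}]'

```text
time_s: 5.8
tcp_pos: [499.7, -16.2, 108.7]
tool_rot: [0.755, 0.656, -0.001, -0.001]
contact_force: [1.1, -0.2, 0.6]
width: 49.9
gripper_force: 0.0
```

>>> carry_out --moves '[{"jaw":50,"dx":0,"dy":-0.92,"dz":0,"turn":0},{"jaw":50,"dx":0,"dy":0,"dz":0.6,"turn":0},{"jaw":50,"dx":0,"dy":0,"dz":0.4,"turn":0},{"jaw":50,"dx":0,"dy":0,"dz":0,"turn":0},{"jaw":50,"dx":0,"dy":0,"dz":0,"turn":0},{"jaw":50,"dx":0,"dy":0,"dz":0,"turn":0},{"jaw":50,"dx":0,"dy":0,"dz":0,"turn":0}]'

```text
time_s: 6.38
tcp_pos: [475.7, -13.2, 80.7]
tool_rot: [0.755, 0.656, 0.0, 0.0]
contact_force: [0.5, -0.3, 0.0]
width: 50.2
gripper_force: 0.0
```

```bash
python3 to.py 475 -13 44.5 -8; python3 -c "
from h import *
p,d=get_image('wrist'); save('w3.png',p)"
```

```text
t 6.38 tcp [475.7 -13.2  80.7] yaw -8.0 w 50.2 F [ 0.5 -0.3  0. ] tilt [-0.  0. -1.]
turn -0.0 then dx dy dz [ 0.002 -0.024  1.206]
```

View pics/w3.png

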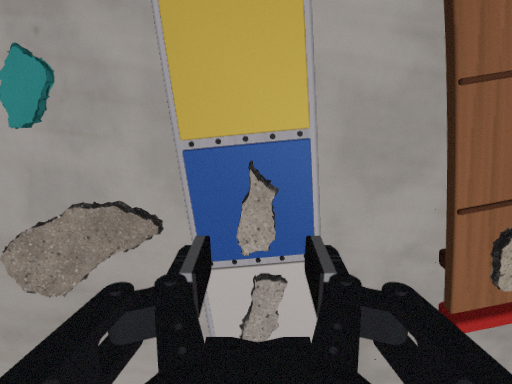

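The sherd at (257,215) is centred between the fingers, and the stubby sherd shows at (503,260) in the compartment next to the red end. Descend and close.

>>> carry_out --moves '[{"jaw":50,"dx":0,"dy":-0.02,"dz":0.5,"turn":0},{"jaw":50,"dx":0,"dy":0,"dz":0.45,"turn":0},{"jaw":50,"dx":0,"dy":0,"dz":0.24,"turn":0},{"jaw":50,"dx":0,"dy":0,"dz":0,"turn":0},{"jaw":50,"dx":0,"dy":0,"dz":0,"turn":0},{"jaw":50,"dx":0,"dy":0,"dz":0,"turn":0}]'

```text
time_s: 6.93
tcp_pos: [474.9, -13.0, 45.4]
tool_rot: [0.755, 0.656, 0.0, 0.0]
contact_force: [-0.4, 0.3, 0.5]
width: 49.8
gripper_force: 0.0
```

>>> carry_out --moves '[{"jaw":12,"dx":0,"dy":0,"dz":0,"turn":0},{"jaw":12,"dx":0,"dy":0,"dz":0,"turn":0},{"jaw":12,"dx":0,"dy":0,"dz":0,"turn":0},{"jaw":12,"dx":0,"dy":0,"dz":0,"turn":0},{"jaw":12,"dx":0,"dy":0,"dz":0,"turn":0},{"jaw":12,"dx":0,"dy":0,"dz":0,"turn":0},{"jaw":12,"dx":0,"dy":0,"dz":0,"turn":0}]' --squeeze 45

```text
time_s: 7.52
tcp_pos: [475.3, -13.0, 45.7]
tool_rot: [0.755, 0.656, 0.001, 0.001]
contact_force: [-0.5, 0.7, 5.2]
width: 23.1
gripper_force: 44.1
```

```bash
python3 to.py 651.1 9 90 -8
```

```text
t 7.52 tcp [475.3 -13.   45.7] yaw -8.0 w 23.1 F [-0.5  0.7  5.2] tilt [ 0.     0.002 -1.   ]
turn 0.0 then dx dy dz [ 1.541  5.705 -1.465]
```

>>> carry_out --moves '[{"jaw":12,"dx":0,"dy":0,"dz":-0.7,"turn":0},{"jaw":12,"dx":0,"dy":0,"dz":-0.76,"turn":0},{"jaw":12,"dx":0.22,"dy":0.815,"dz":0,"turn":0},{"jaw":12,"dx":0.22,"dy":0.815,"dz":0,"turn":0},{"jaw":12,"dx":0.22,"dy":0.815,"dz":0,"turn":0},{"jaw":12,"dx":0.22,"dy":0.815,"dz":0,"turn":0},{"jaw":12,"dx":0.22,"dy":0.815,"dz":0,"turn":0},{"jaw":12,"dx":0.22,"dy":0.815,"dz":0,"turn":0},{"jaw":12,"dx":0.22,"dy":0.815,"dz":0,"turn":0},{"jaw":12,"dx":0,"dy":0,"dz":0,"turn":0}]'

```text
time_s: 8.35
tcp_pos: [653.4, 9.5, 87.8]
tool_rot: [0.755, 0.656, 0.001, 0.0]
contact_force: [0.3, 0.1, -0.8]
width: 23.0
gripper_force: 44.2
```

>>> carry_out --moves '[{"jaw":12,"dx":0,"dy":0,"dz":0.6,"turn":0},{"jaw":12,"dx":0,"dy":0,"dz":0.4,"turn":0},{"jaw":12,"dx":0,"dy":0,"dz":0,"turn":0},{"jaw":12,"dx":0,"dy":0,"dz":0,"turn":0},{"jaw":12,"dx":0,"dy":0,"dz":0,"turn":0},{"jaw":12,"dx":0,"dy":0,"dz":0,"turn":0}]'

```text
time_s: 8.85
tcp_pos: [650.6, 8.9, 59.6]
tool_rot: [0.755, 0.656, 0.001, 0.001]
contact_force: [0.6, 0.3, 0.5]
width: 23.0
gripper_force: 44.2
```

```bash
python3 to.py 651.1 8.7 43.3 -8;
```

```text
t 8.85 tcp [650.6   8.9  59.6] yaw -8.0 w 23.0 F [0.6 0.3 0.5] tilt [ 0.     0.001 -1.   ]
turn -0.0 then dx dy dz [-0.006  0.016  0.542]
```

>>> carry_out --moves '[{"jaw":12,"dx":0,"dy":0.01,"dz":0.25,"turn":0},{"jaw":12,"dx":0,"dy":0,"dz":0.17,"turn":0},{"jaw":12,"dx":0,"dy":0,"dz":0.11,"turn":0},{"jaw":12,"dx":0,"dy":0,"dz":0,"turn":0},{"jaw":12,"dx":0,"dy":0,"dz":0,"turn":0},{"jaw":12,"dx":0,"dy":0,"dz":0,"turn":0}]'

```text
time_s: 9.35
tcp_pos: [650.9, 9.1, 42.7]
tool_rot: [0.755, 0.656, 0.0, 0.0]
contact_force: [0.3, 0.6, 2.4]
width: 22.7
gripper_force: 44.2
```

>>> carry_out --moves '[{"jaw":35,"dx":0,"dy":0,"dz":0,"turn":0},{"jaw":50,"dx":0,"dy":0,"dz":0,"turn":0},{"jaw":50,"dx":0,"dy":0,"dz":0,"turn":0},{"jaw":50,"dx":0,"dy":0,"dz":0,"turn":0},{"jaw":50,"dx":0,"dy":0,"dz":-0.5,"turn":0},{"jaw":50,"dx":0,"dy":0,"dz":-0.8,"turn":0},{"jaw":50,"dx":0,"dy":0,"dz":-0.8,"turn":0},{"jaw":50,"dx":0,"dy":0,"dz":0,"turn":0},{"jaw":50,"dx":0,"dy":0,"dz":0,"turn":0},{"jaw":50,"dx":0,"dy":0,"dz":0,"turn":0}]'

```text
time_s: 10.18
tcp_pos: [650.6, 9.0, 106.1]
tool_rot: [0.755, 0.656, 0.0, 0.0]
contact_force: [-0.2, 0.2, -0.6]
width: 49.9
gripper_force: 0.0
```

```bash
python3 to.py 470 -79 80 -19
```

```text
t 10.18 tcp [650.6   9.  106.1] yaw -8.0 w 49.9 F [-0.2  0.2 -0.6] tilt [-0.     0.001 -1.   ]
turn 2.2 then dx dy dz [-4.733 -4.737  0.867]
```

>>> carry_out --moves '[{"jaw":50,"dx":0,"dy":0,"dz":0,"turn":0.8},{"jaw":50,"dx":0,"dy":0,"dz":0,"turn":0.8},{"jaw":50,"dx":0,"dy":0,"dz":0,"turn":0.6},{"jaw":50,"dx":-0.676,"dy":-0.676,"dz":0,"turn":0},{"jaw":50,"dx":-0.676,"dy":-0.676,"dz":0,"turn":0},{"jaw":50,"dx":-0.676,"dy":-0.676,"dz":0,"turn":0},{"jaw":50,"dx":-0.676,"dy":-0.676,"dz":0,"turn":0},{"jaw":50,"dx":-0.676,"dy":-0.676,"dz":0,"turn":0},{"jaw":50,"dx":-0.676,"dy":-0.676,"dz":0,"turn":0},{"jaw":50,"dx":-0.676,"dy":-0.676,"dz":0,"turn":0}]'

```text
time_s: 11.02
tcp_pos: [467.7, -79.1, 104.0]
tool_rot: [0.814, 0.581, -0.001, -0.001]
contact_force: [-0.1, -0.2, 0.5]
width: 49.9
gripper_force: 0.0
```

>>> carry_out --moves '[{"jaw":50,"dx":0,"dy":0,"dz":0.5,"turn":0},{"jaw":50,"dx":0,"dy":0,"dz":0.37,"turn":0},{"jaw":50,"dx":0,"dy":0,"dz":0,"turn":0},{"jaw":50,"dx":0,"dy":0,"dz":0,"turn":0},{"jaw":50,"dx":0,"dy":0,"dz":0,"turn":0},{"jaw":50,"dx":0,"dy":0,"dz":0,"turn":0}]'

```text
time_s: 11.52
tcp_pos: [470.8, -78.7, 79.7]
tool_rot: [0.814, 0.581, 0.0, 0.0]
contact_force: [-0.1, 0.2, 0.4]
width: 49.7
gripper_force: 0.0
```

```bash
python3 to.py 470 -79 43 -19; python3 -c "
from h import *
p,d=get_image('wrist'); save('w4.png',p)"
```

```text
t 11.52 tcp [470.8 -78.7  79.7] yaw -19.0 w 49.7 F [-0.1  0.2  0.4] tilt [ 0.  0. -1.]
turn 0.01 then dx dy dz [-0.017 -0.022  1.225]
```

View pics/w4.png

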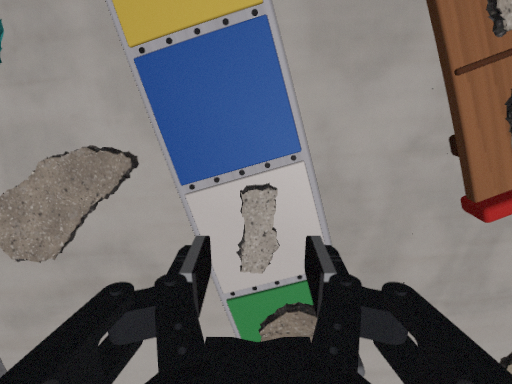

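The narrow sherd at (258,228) stands parallel to the fingers and midway between them. Descend and grip.

>>> carry_out --moves '[{"jaw":50,"dx":-0.02,"dy":-0.02,"dz":0.5,"turn":0},{"jaw":50,"dx":0,"dy":0,"dz":0.45,"turn":0},{"jaw":50,"dx":0,"dy":0,"dz":0.23,"turn":0},{"jaw":50,"dx":0,"dy":0,"dz":0,"turn":0},{"jaw":50,"dx":0,"dy":0,"dz":0,"turn":0},{"jaw":50,"dx":0,"dy":0,"dz":0,"turn":0}]'

```text
time_s: 12.07
tcp_pos: [469.9, -79.4, 44.8]
tool_rot: [0.814, 0.581, 0.0, 0.0]
contact_force: [0.3, -0.2, 0.2]
width: 50.4
gripper_force: 0.0
```

>>> carry_out --moves '[{"jaw":12,"dx":0,"dy":0,"dz":0,"turn":0},{"jaw":12,"dx":0,"dy":0,"dz":0,"turn":0},{"jaw":12,"dx":0,"dy":0,"dz":0,"turn":0},{"jaw":12,"dx":0,"dy":0,"dz":0,"turn":0},{"jaw":12,"dx":0,"dy":0,"dz":0,"turn":0},{"jaw":12,"dx":0,"dy":0,"dz":0,"turn":0},{"jaw":12,"dx":0,"dy":0,"dz":0,"turn":0}]' --squeeze 40

```text
time_s: 12.65
tcp_pos: [470.2, -79.6, 45.1]
tool_rot: [0.814, 0.581, 0.001, 0.001]
contact_force: [-2.0, 1.3, 6.3]
width: 24.3
gripper_force: 39.2
```

```bash
python3 to.py 651 105.4 90 -19
```

```text
t 12.65 tcp [470.2 -79.6  45.1] yaw -19.0 w 24.3 F [-2.   1.3  6.3] tilt [ 0.     0.002 -1.   ]
turn -0.0 then dx dy dz [ 7.794  3.693 -1.487]
```

>>> carry_out --moves '[{"jaw":12,"dx":0,"dy":0,"dz":-0.7,"turn":0},{"jaw":12,"dx":0,"dy":0,"dz":-0.78,"turn":0},{"jaw":12,"dx":0.973,"dy":0.462,"dz":0,"turn":0},{"jaw":12,"dx":0.973,"dy":0.462,"dz":0,"turn":0},{"jaw":12,"dx":0.973,"dy":0.462,"dz":0,"turn":0},{"jaw":12,"dx":0.973,"dy":0.462,"dz":0,"turn":0},{"jaw":12,"dx":0.973,"dy":0.462,"dz":0,"turn":0},{"jaw":12,"dx":0.973,"dy":0.462,"dz":0,"turn":0},{"jaw":12,"dx":0.973,"dy":0.462,"dz":0,"turn":0},{"jaw":12,"dx":0.973,"dy":0.462,"dz":0,"turn":0}]'

```text
time_s: 13.48
tcp_pos: [651.0, 106.7, 88.3]
tool_rot: [0.814, 0.581, -0.0, -0.0]
contact_force: [0.5, -0.1, 0.4]
width: 24.4
gripper_force: 39.1
```

>>> carry_out --moves '[{"jaw":12,"dx":0,"dy":0,"dz":0.6,"turn":0},{"jaw":12,"dx":0,"dy":0,"dz":0.4,"turn":0},{"jaw":12,"dx":0,"dy":0,"dz":0,"turn":0},{"jaw":12,"dx":0,"dy":0,"dz":0,"turn":0},{"jaw":12,"dx":0,"dy":0,"dz":0,"turn":0},{"jaw":12,"dx":0,"dy":0,"dz":0,"turn":0}]'

```text
time_s: 13.98
tcp_pos: [650.3, 104.6, 59.4]
tool_rot: [0.814, 0.58, 0.0, 0.0]
contact_force: [0.1, 0.5, 0.1]
width: 24.5
gripper_force: 39.2
```

```bash
python3 to.py 651.2 105 42.7 -19;
```

```text
t 13.98 tcp [650.3 104.6  59.4] yaw -19.1 w 24.5 F [0.1 0.5 0.1] tilt [ 0.     0.001 -1.   ]
turn -0.01 then dx dy dz [0.022 0.022 0.557]
```

>>> carry_out --moves '[{"jaw":12,"dx":0.02,"dy":0.02,"dz":0.25,"turn":0},{"jaw":12,"dx":0,"dy":0,"dz":0.18,"turn":0},{"jaw":12,"dx":0,"dy":0,"dz":0.12,"turn":0},{"jaw":12,"dx":0,"dy":0,"dz":0,"turn":0},{"jaw":12,"dx":0,"dy":0,"dz":0,"turn":0},{"jaw":12,"dx":0,"dy":0,"dz":0,"turn":0}]'

```text
time_s: 14.48
tcp_pos: [650.9, 105.5, 42.2]
tool_rot: [0.814, 0.581, -0.0, 0.0]
contact_force: [-2.6, -0.7, 4.6]
width: 24.3
gripper_force: 39.9
```

>>> carry_out --moves '[{"jaw":35,"dx":0,"dy":0,"dz":0,"turn":0},{"jaw":50,"dx":0,"dy":0,"dz":0,"turn":0},{"jaw":50,"dx":0,"dy":0,"dz":0,"turn":0},{"jaw":50,"dx":0,"dy":0,"dz":0,"turn":0},{"jaw":50,"dx":0,"dy":0,"dz":-0.5,"turn":0},{"jaw":50,"dx":0,"dy":0,"dz":-0.9,"turn":0},{"jaw":50,"dx":0,"dy":0,"dz":-0.9,"turn":0},{"jaw":70,"dx":0,"dy":0,"dz":0,"turn":0},{"jaw":70,"dx":0,"dy":0,"dz":0,"turn":0},{"jaw":70,"dx":0,"dy":0,"dz":0,"turn":0}]'

```text
time_s: 15.32
tcp_pos: [651.1, 105.8, 111.7]
tool_rot: [0.814, 0.581, 0.0, 0.0]
contact_force: [0.3, -0.4, 0.2]
width: 69.9
gripper_force: 0.0
```

```bash
python3 to.py 460 -195 115 -19
```

```text
t 15.32 tcp [651.1 105.8 111.7] yaw -19.0 w 69.9 F [ 0.3 -0.4  0.2] tilt [ 0.     0.001 -1.   ]
turn 0.0 then dx dy dz [-11.554  -2.759  -0.117]
```

>>> carry_out --moves '[{"jaw":70,"dx":-0.96,"dy":-0.23,"dz":0,"turn":0},{"jaw":70,"dx":-0.96,"dy":-0.23,"dz":0,"turn":0},{"jaw":70,"dx":-0.96,"dy":-0.23,"dz":0,"turn":0},{"jaw":70,"dx":-0.96,"dy":-0.23,"dz":0,"turn":0},{"jaw":70,"dx":-0.96,"dy":-0.23,"dz":0,"turn":0},{"jaw":70,"dx":-0.96,"dy":-0.23,"dz":0,"turn":0},{"jaw":70,"dx":-0.96,"dy":-0.23,"dz":0,"turn":0},{"jaw":70,"dx":-0.96,"dy":-0.23,"dz":0,"turn":0},{"jaw":70,"dx":-0.96,"dy":-0.23,"dz":0,"turn":0},{"jaw":70,"dx":-0.96,"dy":-0.23,"dz":0,"turn":0}]'

```text
time_s: 16.15
tcp_pos: [489.9, -144.7, 109.5]
tool_rot: [0.814, 0.581, -0.001, -0.001]
contact_force: [-0.9, 0.0, 0.5]
width: 70.2
gripper_force: 0.0
```

>>> carry_out --moves '[{"jaw":70,"dx":-0.96,"dy":-0.23,"dz":0,"turn":0},{"jaw":70,"dx":-0.96,"dy":-0.23,"dz":0,"turn":0},{"jaw":70,"dx":0,"dy":0,"dz":0,"turn":0},{"jaw":70,"dx":0,"dy":0,"dz":0,"turn":0},{"jaw":70,"dx":0,"dy":0,"dz":0,"turn":0},{"jaw":70,"dx":0,"dy":0,"dz":0,"turn":0}]'

```text
time_s: 16.65
tcp_pos: [460.2, -193.1, 110.4]
tool_rot: [0.814, 0.581, -0.0, -0.001]
contact_force: [-0.1, 0.1, -0.1]
width: 69.9
gripper_force: 0.0
```

```bash
cat > b.py <<'E'
from h import *
c=cam('wrist'); p,d=get_image('wrist')
uu,vv=np.meshgrid(np.arange(512),np.arange(384)); P=bydepth(c,np.c_[uu.ravel(),vv.ravel()],d.ravel()).reshape(384,512,3)
hsv=cv2.cvtColor(p,cv2.COLOR_RGB2HSV); g=cv2.inRange(hsv,(50,130,50),(75,255,255))
q=max(cv2.findContours(cv2.morphologyEx(g,5-2,np.ones((5,5))),cv2.RETR_EXTERNAL,1)[0],key=cv2.contourArea)
h=cv2.convexHull(q); r=cv2.minAreaRect(onplane(c,h.reshape(-1,2),33)[:,:2].astype(np.float32)); print('pad',r, 'z',np.median(P[...,2][g>0]))
m=np.zeros_like(g); cv2.drawContours(m,[h],-1,255,-1); m=((m>0)&(P[...,2]>38)&(P[...,2]<56)).astype(np.uint8)
m=cv2.morphologyEx(m,cv2.MORPH_OPEN,np.ones((3,3)))
k=max(cv2.findContours(m,0,1)[0],key=cv2.contourArea); m[:]=0; cv2.drawContours(m,[k],-1,1,-1)
w=P[m>0]; print('top',np.percentile(w[:,2],90),len(w)); 
xy=w[:,:2]; print('rect',cv2.minAreaRect(xy.astype(np.float32)),'mean',xy.mean(0))
for yaw in range(-60,61,10):
    a=np.radians(yaw); j=np.array([np.cos(a),np.sin(a)]); l=np.array([-j[1],j[0]]); s=xy@j; t=xy@l
    print(yaw,'width',round(np.ptp(s),1),'len',round(np.ptp(t),1),'boxctr',(j*(s.max()+s.min())/2+l*(t.max()+t.min())/2).round(1))
cv2.drawContours(p,[k],-1,(255,0,0),1); save('w5.png',p)
E
python3 b.py
```

```text
pad ((464.8707275390625, -174.58193969726562), (79.09761047363281, 78.69892120361328), 87.33790588378906) z 33.72737782840227
top 46.99718791901897 3655
rect ((469.5548095703125, -164.89544677734375), (86.64983367919922, 43.3033561706543), 44.281211853027344) mean [ 462.00743626 -172.39880701]
-60 width 56.3 len 76.0 boxctr [ 466.6 -162.5]
-50 width 47.5 len 84.0 boxctr [ 468.6 -164.3]
-40 width 43.0 len 89.4 boxctr [ 468.8 -163.6]
-30 width 42.5 len 92.2 boxctr [ 467.3 -161.9]
-20 width 43.1 len 92.1 boxctr [ 466.1 -161.1]
-10 width 48.9 len 89.2 boxctr [ 464.6 -160.8]
0 width 53.7 len 83.7 boxctr [ 462.8 -161. ]
10 width 59.8 len 75.5 boxctr [ 462.6 -161.5]
20 width 68.3 len 66.8 boxctr [ 464.8 -162.2]
30 width 76.0 len 56.3 boxctr [ 466.6 -162.5]
40 width 84.0 len 47.5 boxctr [ 468.6 -164.3]
50 width 89.4 len 43.0 boxctr [ 468.8 -163.6]
60 width 92.2 len 42.5 boxctr [ 467.3 -161.9]
```

View pics/w5.png

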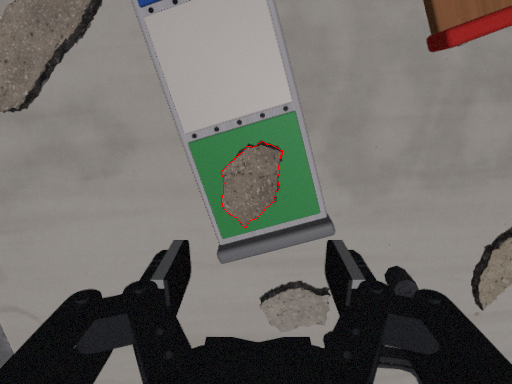

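The brown sherd's outline is clean at (250,185) on the green pad. Its sides are parallel to the fingers, but a stray point spoils the length, so I'll clip and recompute.

```bash
sed -i "s/^xy=w\[:,:2\]; /xy=w[:,:2]; xy=xy[np.linalg.norm(xy-np.median(xy,0),axis=1)<37]; /; s/w5.png/w6.png/; s/range(-60,61,10)/(-40,-30,-25,-20,-15)/; s/\[:,:2\]; xy=xy/&/" b.py; python3 b.py; python3 to.py 461 -172.5 43.5 -20
```

```text
pad ((464.8474426269531, -174.59326171875), (79.10399627685547, 78.7186279296875), 87.33786010742188) z 33.74559134325082
top 47.01536917573542 3650
rect ((463.1548767089844, -172.59512329101562), (59.66139221191406, 42.60455322265625), 29.171146392822266) mean [ 461.89606047 -172.61966644]
-40 width 43.1 len 61.8 boxctr [ 460.6 -173.5]
-30 width 42.7 len 62.3 boxctr [ 460.6 -174. ]
-25 width 42.1 len 61.9 boxctr [ 460.7 -174.3]
-20 width 43.2 len 61.0 boxctr [ 461.2 -174.7]
-15 width 46.0 len 59.7 boxctr [ 461.8 -174.9]
t 16.75 tcp [ 460.5 -193.1  110.6] yaw -18.9 w 70.2 F [-0.1  0.1 -0.9] tilt [ 0.    -0.001 -1.   ]
turn 0.22 then dx dy dz [ 0.65  -0.217  2.237]
```

>>> carry_out --moves '[{"jaw":64,"dx":0,"dy":0,"dz":0,"turn":0.6},{"jaw":64,"dx":0.6,"dy":-0.22,"dz":0,"turn":0},{"jaw":64,"dx":0,"dy":0,"dz":0.7,"turn":0},{"jaw":64,"dx":0,"dy":0,"dz":0.7,"turn":0},{"jaw":64,"dx":0,"dy":0,"dz":0.5,"turn":0},{"jaw":64,"dx":0,"dy":0,"dz":0.3,"turn":0},{"jaw":64,"dx":0,"dy":0,"dz":0,"turn":0},{"jaw":64,"dx":0,"dy":0,"dz":0,"turn":0},{"jaw":64,"dx":0,"dy":0,"dz":0,"turn":0},{"jaw":64,"dx":0,"dy":0,"dz":0,"turn":0}]'

```text
time_s: 17.58
tcp_pos: [461.8, -175.4, 46.2]
tool_rot: [0.829, 0.559, 0.001, 0.001]
contact_force: [-0.8, 0.5, -1.0]
width: 63.8
gripper_force: 0.0
```

>>> carry_out --moves '[{"jaw":28,"dx":0,"dy":0,"dz":0,"turn":0},{"jaw":28,"dx":0,"dy":0,"dz":0,"turn":0},{"jaw":28,"dx":0,"dy":0,"dz":0,"turn":0},{"jaw":28,"dx":0,"dy":0,"dz":0,"turn":0},{"jaw":28,"dx":0,"dy":0,"dz":0,"turn":0},{"jaw":28,"dx":0,"dy":0,"dz":0,"turn":0},{"jaw":28,"dx":0,"dy":0,"dz":0,"turn":0}]' --squeeze 45

```text
time_s: 18.17
tcp_pos: [461.5, -175.4, 46.2]
tool_rot: [0.829, 0.559, 0.0, 0.001]
contact_force: [-1.2, 2.0, 7.5]
width: 40.7
gripper_force: 44.8
```

```bash
python3 to.py 645.7 188 90 -22
```

```text
t 18.17 tcp [ 461.5 -175.4   46.2] yaw -22.0 w 40.7 F [-1.2  2.   7.5] tilt [-0.     0.002 -1.   ]
turn -0.0 then dx dy dz [13.53   1.157 -1.458]
```

>>> carry_out --moves '[{"jaw":28,"dx":0,"dy":0,"dz":-0.7,"turn":0},{"jaw":28,"dx":0,"dy":0,"dz":-0.76,"turn":0},{"jaw":28,"dx":0.9,"dy":0.08,"dz":0,"turn":0},{"jaw":28,"dx":0.9,"dy":0.08,"dz":0,"turn":0},{"jaw":28,"dx":0.9,"dy":0.08,"dz":0,"turn":0},{"jaw":28,"dx":0.9,"dy":0.08,"dz":0,"turn":0},{"jaw":28,"dx":0.9,"dy":0.08,"dz":0,"turn":0},{"jaw":28,"dx":0.9,"dy":0.08,"dz":0,"turn":0},{"jaw":28,"dx":0.9,"dy":0.08,"dz":0,"turn":0},{"jaw":28,"dx":0.9,"dy":0.08,"dz":0,"turn":0}]'

```text
time_s: 19.0
tcp_pos: [560.1, 19.3, 89.1]
tool_rot: [0.829, 0.559, 0.0, 0.0]
contact_force: [0.3, -1.2, -0.7]
width: 40.5
gripper_force: 45.8
```

>>> carry_out --moves '[{"jaw":28,"dx":0.9,"dy":0.08,"dz":0,"turn":0},{"jaw":28,"dx":0.9,"dy":0.08,"dz":0,"turn":0},{"jaw":28,"dx":0.9,"dy":0.08,"dz":0,"turn":0},{"jaw":28,"dx":0.9,"dy":0.08,"dz":0,"turn":0},{"jaw":28,"dx":0.9,"dy":0.08,"dz":0,"turn":0},{"jaw":28,"dx":0.9,"dy":0.08,"dz":0,"turn":0},{"jaw":28,"dx":0.9,"dy":0.08,"dz":0,"turn":0},{"jaw":28,"dx":0,"dy":0,"dz":0,"turn":0},{"jaw":28,"dx":0,"dy":0,"dz":0.5,"turn":0},{"jaw":28,"dx":0,"dy":0,"dz":0.4,"turn":0}]'

```text
time_s: 19.83
tcp_pos: [646.1, 186.9, 60.9]
tool_rot: [0.829, 0.559, 0.0, 0.0]
contact_force: [-0.2, -0.7, -0.5]
width: 40.7
gripper_force: 45.8
```

>>> carry_out --moves '[{"jaw":28,"dx":0,"dy":0,"dz":0,"turn":0},{"jaw":28,"dx":0,"dy":0,"dz":0,"turn":0},{"jaw":28,"dx":0,"dy":0,"dz":0,"turn":0},{"jaw":28,"dx":0,"dy":0,"dz":0,"turn":0}]'

```text
time_s: 20.17
tcp_pos: [646.1, 186.5, 62.2]
tool_rot: [0.829, 0.559, 0.0, 0.0]
contact_force: [0.4, 0.1, -1.0]
width: 41.2
gripper_force: 45.8
```

```bash
python3 to.py 646.4 187 43.7 -22
```

```text
t 20.17 tcp [646.1 186.5  62.2] yaw -22.0 w 41.2 F [ 0.4  0.1 -1. ] tilt [ 0.     0.001 -1.   ]
turn -0.01 then dx dy dz [0.02  0.003 0.616]
```

>>> carry_out --moves '[{"jaw":28,"dx":0.02,"dy":0,"dz":0.3,"turn":0},{"jaw":28,"dx":0,"dy":0,"dz":0.2,"turn":0},{"jaw":28,"dx":0,"dy":0,"dz":0.11,"turn":0},{"jaw":28,"dx":0,"dy":0,"dz":0,"turn":0},{"jaw":28,"dx":0,"dy":0,"dz":0,"turn":0},{"jaw":28,"dx":0,"dy":0,"dz":0,"turn":0}]'

```text
time_s: 20.67
tcp_pos: [645.9, 187.5, 43.3]
tool_rot: [0.829, 0.559, -0.0, -0.0]
contact_force: [-2.3, -1.0, 4.3]
width: 40.8
gripper_force: 46.4
```

>>> carry_out --moves '[{"jaw":50,"dx":0,"dy":0,"dz":0,"turn":0},{"jaw":62,"dx":0,"dy":0,"dz":0,"turn":0},{"jaw":62,"dx":0,"dy":0,"dz":0,"turn":0},{"jaw":62,"dx":0,"dy":0,"dz":0,"turn":0},{"jaw":62,"dx":0,"dy":0,"dz":-0.5,"turn":0},{"jaw":62,"dx":0,"dy":0,"dz":-0.9,"turn":0},{"jaw":62,"dx":0,"dy":0,"dz":-0.9,"turn":0},{"jaw":62,"dx":-0.3,"dy":-0.9,"dz":-0.9,"turn":0},{"jaw":62,"dx":-0.3,"dy":-0.9,"dz":-0.9,"turn":0},{"jaw":62,"dx":-0.3,"dy":-0.9,"dz":-0.9,"turn":0}]'

```text
time_s: 21.5
tcp_pos: [560.0, 192.9, 195.5]
tool_rot: [0.829, 0.559, 0.0, 0.0]
contact_force: [0.1, -0.6, -0.0]
width: 62.1
gripper_force: 0.0
```

>>> carry_out --moves '[{"jaw":62,"dx":-0.3,"dy":-0.9,"dz":-0.9,"turn":0},{"jaw":62,"dx":-0.3,"dy":-0.9,"dz":-0.6,"turn":0},{"jaw":62,"dx":0,"dy":0,"dz":0,"turn":-0.9},{"jaw":62,"dx":0,"dy":0,"dz":0,"turn":-0.9},{"jaw":62,"dx":0,"dy":0,"dz":0,"turn":-0.9},{"jaw":62,"dx":0,"dy":0,"dz":0,"turn":-0.9},{"jaw":62,"dx":0,"dy":0,"dz":0,"turn":0},{"jaw":62,"dx":0,"dy":0,"dz":0,"turn":0},{"jaw":62,"dx":0,"dy":0,"dz":0,"turn":0},{"jaw":62,"dx":0,"dy":0,"dz":0,"turn":0}]'

```text
time_s: 22.33
tcp_pos: [504.1, 196.5, 238.7]
tool_rot: [0.732, 0.681, 0.0, 0.0]
contact_force: [-0.2, 0.2, -0.5]
width: 62.1
gripper_force: 0.0
```

```bash
cat > v.py <<'E'
from h import *
C=np.array([651.6,59.3]); d=np.array([.0455,-.999]); ex=np.array([.999,.0455])
ims=[]
for n in ('scene','side','wrist'):
    c=cam(n); p,dd=get_image(n)
    uu,vv=np.meshgrid(np.arange(512),np.arange(384)); Q=bydepth(c,np.c_[uu.ravel(),vv.ravel()],dd.ravel())
    lx=(Q[:,:2]-C)@ex; ly=(Q[:,:2]-C)@d
    for k,yy in enumerate((129,43,-43,-129)):
        m=(abs(lx)<46)&(abs(ly-yy)<41)&(Q[:,2]>35.5)&(Q[:,2]<58); a=np.c_[lx[m],ly[m]-yy]
        if len(a)<60: continue
        lo,hi=np.percentile(a,1,0),np.percentile(a,99,0)
        print(n,k+1,len(a),'top',np.percentile(Q[m,2],95).round(1),'box centre off',((lo+hi)/2).round(1),'size',(hi-lo).round(1))
    if n!='wrist': ims.append(p[80:280,130:380] if n=='scene' else p[100:300,110:360])
    else: wr=p
save('fin.png',np.vstack([np.hstack([cv2.resize(i,(375,300),interpolation=2) for i in ims]),cv2.resize(wr,(400,300))[:, :375] if 0 else np.hstack([cv2.resize(wr,(400,300)),np.zeros((300,350,3),np.uint8)])]))
E
python3 v.py; python3 to.py 500 50 200 0
```

```text
scene 1 191 top 41.7 box centre off [-1.5  1.8] size [32.1 50. ]
scene 2 140 top 44.5 box centre off [-5.6 -1.8] size [25.7 61.1]
scene 3 88 top 39.1 box centre off [-3.2  1.9] size [37.4 55.6]
scene 4 153 top 43.6 box centre off [0.4 2.4] size [50.2 48. ]
side 1 102 top 40.9 box centre off [-1.  -0.8] size [32.  49.8]
side 2 109 top 43.4 box centre off [-5.2 -2.1] size [24.  60.2]
side 3 102 top 38.4 box centre off [-2.8 -0.1] size [35.9 55.6]
side 4 283 top 42.8 box centre off [ 0.2 -1.2] size [49.  48.1]
wrist 1 168 top 41.9 box centre off [ 3.  15.1] size [24.1 23.6]
wrist 2 150 top 46.9 box centre off [  0.8 -16.3] size [15.6 30.4]
wrist 3 715 top 40.1 box centre off [-1.3  0.1] size [37.6 53.1]
wrist 4 1407 top 44.4 box centre off [0.8 0.4] size [49.  48.4]
t 22.48 tcp [504.  196.5 238.4] yaw -4.1 w 61.8 F [ 0.4 -0.1 -0.3] tilt [-0. -0. -1.]
turn -0.81 then dx dy dz [-4.882 -0.134  1.279]
```

View pics/fin.png

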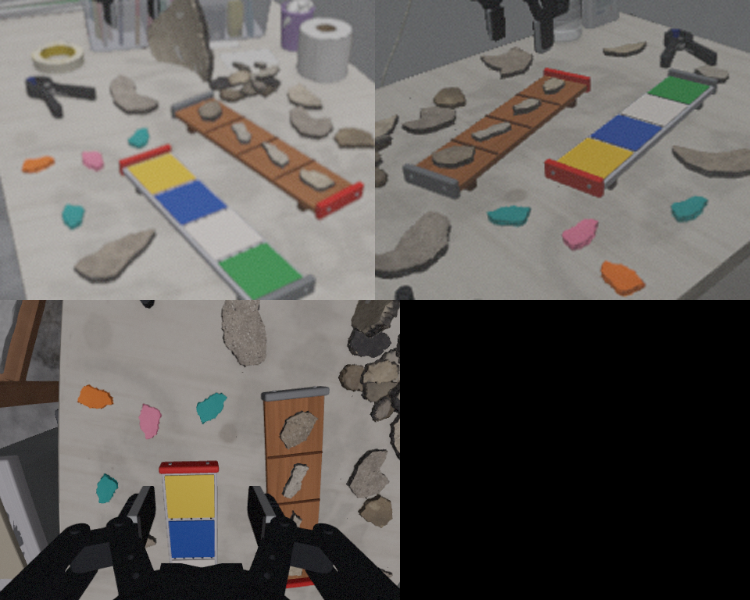

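All four sherds lie flat, one per compartment, in the right order from the red end and within about 4 mm of the middle. The drying rack is empty, the look-alikes are untouched and the gripper is clear, so I'll hand it in.

```bash
python3 -c "
from cell import *
print(finish_job())"
```

```text
the job is handed in; nothing more can be done
None
```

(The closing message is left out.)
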